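# Roll down a facing strip

## Robot

A 6-joint arm with a two-finger parallel gripper is mounted at the origin on a cart in front of the work surface, level with it; the furniture and walls round the work are solid. World frame = base frame: x ahead of the robot, y to its left, z up, the work surface at z = 0. Lengths are in m, angles in rad, forces in N, time in s.
With the tool pointing down it reaches from about 0.275 to 0.825 m from the base axis. Payload 4.9 kg.
Tool frame: the origin (TCP) lies on the centre line of the jaws, within the pads' length; the fingertips stand 8 mm ahead of it and the grasp point (between the pads) lies 11 mm behind it (env.tip_reach is the distance from the TCP to the fingertips, in m); z points along the fingers, y is the line along which they close (so a half turn about z gives the same grasp; the last joint's range is limited). The gripper opens to 85 mm and grips with 20 to 120 N. Pads are 22 mm wide; open, the fingers measure 114 mm over their backs; the gripper's body (76 mm by 85 mm) begins 54 mm behind the grasp point. The pads swing forward as they close: fully open they stand 13 mm farther back than shut.
Start: joints at [1.049, 0.326, -0.193, 1.052, 0, 1.437], TCP at [0.208, 0.509, 0.239] pointing down, gripper open.
Joint ranges: [-2.65, 2.65], [-0.97, 1.79], [-1.3, 1.35], [-1.93, 2.1], [-1.47, 1.37], [-3.14, 3.14]. Speed limits (rad/s): [2.57, 2.57, 3.14, 3.14, 3.14, 3.14].

## Interface

Orientations are given as a unit quaternion [w, x, y, z].
In Python, from rig import env gives the robot as it stands.
- The arm moves only by the tool step_arm, never from a script. Its arguments are lists of equal length, an entry for each row: "turn": the turn, a rotation vector about the world's x, y, z in rad, a list of three; "travel": the shift along the world's x, y, z in m, a list of three; "grip": the finger opening in m, from 0 to 0.0854. A call has 1 to 12 rows; each row shifts and turns the commanded pose from where the row before left it; what a row does not reach is not made up. A row lasts 1/12 s, in which the tool goes at most 41.7 mm and 7.16 degrees, less where a joint would pass 70% of its speed; a pose out of reach is approached as far as the arm can. A call with a gripper value outside its range is refused whole. The fingers move at their own pace and stop on an object; "squeeze" is the grip in N (left out, the last holds). Time passes only in rows, so rows that do not move let the fingers close. It gives the time, the measured TCP pose, the force, the opening and the grip force at its end, in the units of the state.
- env.observe(): the state, without advancing time (a new reading comes with each control period).
- env.camera(name): name is "side" or "top"; returns a dict with "color" (480x640x3 uint8, red, green, blue), "intrinsics" (3x3 intrinsics, pixels), "dist" ([k1, k2, p1, p2, k3] as OpenCV has them; the pictures are not rectified), "T" (4x4, takes a point from camera to world coordinates). Camera axes: x right, y up, looking along -z (the intrinsics and any distortion apply to the point x, -y, -z); pixel columns grow to the right and rows downward; lengths in m; the calibration is good to about 2 mm. A picture is of the moment at which its call begins. There is no depth.
- env.close_job(): hands the job in; it is judged then, once.
The state is a dict: "t": time; "joints": joint angles; "qvel": joint speeds; "effort": joint torques, N m; "ee_pos": TCP position; "orientation": TCP orientation; "force": force on the tool from outside, world axes, zero at the start; "ft_torque": the same for the moment, N m; "gripper_width": finger opening in m; "finger_force": force on a finger pad.
Only numpy, scipy, OpenCV 4.12 (cv2) and the standard library are available. Lean on these libraries where they do the work, as an engineer would, in place of code of your own. Each camera call takes 0.05 s, during which the arm holds its last target. There are 200 camera calls.

## Task

Take the hand roller out of its cradle and use it to press the aluminium facing strip fully down on the display board: roll from one end of the strip to the other in a single pass, without lifting off until all six panels are home, pressing steadily and never harder than 25 N, and with nothing but the roller touching the board. Then stand the roller back upright in its cradle and let go, leaving the loose things around undisturbed.

Things in the scene. Friction and masses are not known exactly. Their poses are not given: they have to be found in the camera images.
- board: Fixed display board: dark wooden plank 80 x 256 x 12 mm, its length along its own y; origin at the centre of its underside on the table, z up. On it, on shims, a wooden bed 70 x 228 mm, top about 36 mm up, carries the facing strip: six aluminium panels in a row at y = -85, -51, -17, 17, 51, 85 mm, each 56 mm (x) by 33 mm (y), 4 mm thick, nearly touching, on stiff adhesive pads.
- strip (a point): Middle of the facing strip at its nominal home level, 40 mm above the board's origin. Panel tops stand 4 mm proud of home at the start; home is a hard stop. The packing differs each time and no listed pose shows it: the true level lies up to 4 mm higher or lower, and the bed slopes along y about its middle by up to 0.04 rad either way. A panel sinks at 6 to 7 N and stays where left; over 25 N dents it.
- panel1 (a joint): How far panel 1 of the strip (its middle at board y = -85 mm) is pressed down, in m: 0 to 0.0008 at the start, 0.004 fully home; reads about home from 0.0032.
- panel2 (a joint): How far panel 2 of the strip (its middle at board y = -51 mm) is pressed down, in m: 0 to 0.0008 at the start, 0.004 fully home; reads about home from 0.0032.
- panel3 (a joint): How far panel 3 of the strip (its middle at board y = -17 mm) is pressed down, in m: 0 to 0.0008 at the start, 0.004 fully home; reads about home from 0.0032.
- panel4 (a joint): How far panel 4 of the strip (its middle at board y = 17 mm) is pressed down, in m: 0 to 0.0008 at the start, 0.004 fully home; reads about home from 0.0032.
- panel5 (a joint): How far panel 5 of the strip (its middle at board y = 51 mm) is pressed down, in m: 0 to 0.0008 at the start, 0.004 fully home; reads about home from 0.0032.
- panel6 (a joint): How far panel 6 of the strip (its middle at board y = 85 mm) is pressed down, in m: 0 to 0.0008 at the start, 0.004 fully home; reads about home from 0.0032.
- roller: Loose hand roller, about 0.38 kg, 114 mm tall. Black rubber drum, 40 mm diameter, 38 mm long, axle along the roller's x, so it rolls along its y. Steel yoke, 64 mm over the axle ends; its two flat feet, 40 mm long in y, lie 10 mm above the drum's underside. Plate 60 x 34 mm, top 52 mm up; on it an upright square wooden handle, 26 x 26 mm, 52 to 114 mm up. Origin: lowest point under the drum's middle; z up.
- axle (a point): Centre of the roller's drum, on its axle, 20 mm above the roller's origin.
- grip (a point): Point in the handle to grip, on its axis, 82 mm above the roller's origin; fingertips reaching 19 mm beyond it stay 11 mm clear of the yoke plate.
- drum (a joint): Turn of the drum about the axle in the yoke, in rad, freely turning without limit, 0 at the start; 20 mm of rolling is 1 rad, the sign depends on the way of rolling.
- cradle: Fixed wooden cradle on a steel plate 86 x 72 mm; origin at the centre of its underside, z up. Two ledges 18 mm up carry the roller's feet, the drum hanging free between; a rim 28 mm high leaves an opening 64 mm (x) by 48 mm (y): 3 mm play for the feet each way in x, 4 mm in y. The roller stands with its axle along the cradle's x, either way round, its origin 8 mm above the cradle's.
- tape_measure: Bystander: loose tape measure, 66 x 76 x 34 mm, origin at the centre of its underside.
- bolt_tin: Bystander: loose empty round tin, 60 mm in diameter and 45 mm high, origin at the centre of its underside.
- spanner: Bystander: loose spanner 22 x 170 x 6 mm lying along its y axis, origin at the centre of its underside.

How it is judged:
By the outcome, as a careful person would: the job done as asked, in the order asked, and still so for the second after the job is handed in, with the robot touching nothing.
It also fails if it takes over 69 s, if anything falls off the work surface, if the arm or the gripper's body presses on something with over 40 N, if the wrist force passes 120 N, or if a joint passes its speed limit or range.

## Working session

There is one attempt and no reset: what is moved stays moved. The work goes in short steps, Python scripts to look and compute and a tool call to move; the robot and the scene stay as the last step left them, time stands still between calls to the robot, and variables do not carry over. Pictures are saved under pics/ and viewed, at most 10 in all, crops included, and the job is handed in when it is done.

Besides the shell and the picture viewer there is one more tool, called after "Emit:" in YAML: its name, and indented under it one key for each argument. step_arm: Moves the arm, as the interface text tells. Its arguments: {"type":"object","properties":{"turn":{"type":"array"},"travel":{"type":"array"},"grip":{"type":"array"},"squeeze":{"type":"number"}},"required":["turn","travel","grip"]}

```bash
mkdir -p pics; ls; python3 - <<'E'
from rig import env
import cv2,numpy as np
s=env.observe();print({k:np.round(v,4).tolist() for k,v in s.items()},env.tip_reach)
for n in("top","side"):
    c=env.camera(n);cv2.imwrite(f"pics/{n}0.png",c["color"][:,:,::-1])
    np.savez(f"{n}.npz",K=c["intrinsics"],d=c["dist"],T=c["T"]);print(n,c["intrinsics"],c["dist"],np.round(c["T"],4).tolist())
E
```

```text
pics
{'t': 0.0, 'joints': [1.0488, 0.3269, -0.1936, 1.052, -0.0, 1.4366], 'qvel': [-0.0008, 0.0008, -0.0017, -0.0005, -0.0007, -0.0018], 'effort': [-0.0019, -44.3396, 26.244, 0.0157, -0.0003, -0.0], 'ee_pos': [0.2077, 0.5087, 0.2385], 'orientation': [-0.0003, 0.1927, 0.9813, -0.0008], 'force': [0.188, -0.0988, 0.2118], 'ft_torque': [0.042, -0.0079, 0.0243], 'finger_force': 0.0, 'gripper_width': 0.085} 0.008
top [[519.20670467   0.         323.83269265]
 [  0.         519.20670467 239.57477757]
 [  0.           0.           1.        ]] [-0.08770492  0.          0.          0.          0.        ] [[0.0234, 0.9847, -0.1729, 0.2766], [-0.9997, 0.0242, 0.0027, -0.1119], [0.0068, 0.1728, 0.9849, 1.1352], [0.0, 0.0, 0.0, 1.0]]
side [[537.10439128   0.         319.68089198]
 [  0.         537.10439128 241.34227883]
 [  0.           0.           1.        ]] [-0.12844453  0.          0.          0.          0.        ] [[0.9577, 0.1215, -0.2609, 0.1292], [-0.2878, 0.4069, -0.8669, -1.1806], [0.0008, 0.9053, 0.4247, 0.5975], [0.0, 0.0, 0.0, 1.0]]
```

View pics/top0.png

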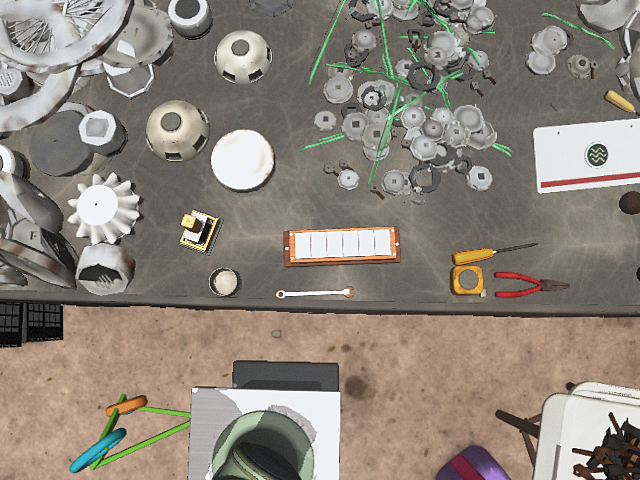

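View pics/side0.png

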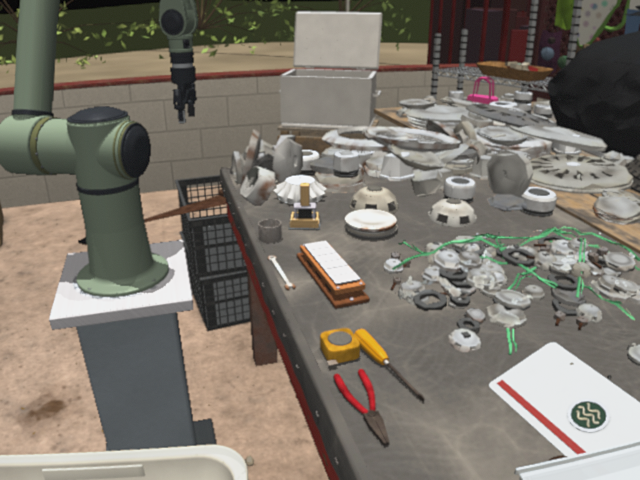

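Top view: the roller sits in its cradle at about (200,232), and the board spans (284–400, 227–266). The tin is at (224,282), the spanner at (315,293) and the tape at (468,280). I'll zoom in next.

```bash
python3 - <<'E'
import cv2,numpy as np
t=cv2.imread("pics/top0.png");s=cv2.imread("pics/side0.png")
r=lambda im,x,y,w,h,k:cv2.resize(im[y:y+h,x:x+w],None,fx=k,fy=k,interpolation=cv2.INTER_CUBIC)
a=np.zeros((600,800,3),np.uint8)
p=r(t,278,220,130,52,6);a[:312,:780]=p
p=r(t,176,204,48,48,6);a[312:600,:288]=p
p=r(s,285,180,40,57,5);a[312:597,300:500]=p
cv2.imwrite("pics/z1.png",a)
cv2.imwrite("pics/z2.png",r(s,295,230,80,80,7))
E
```

```text
(no output)
```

View pics/z1.png

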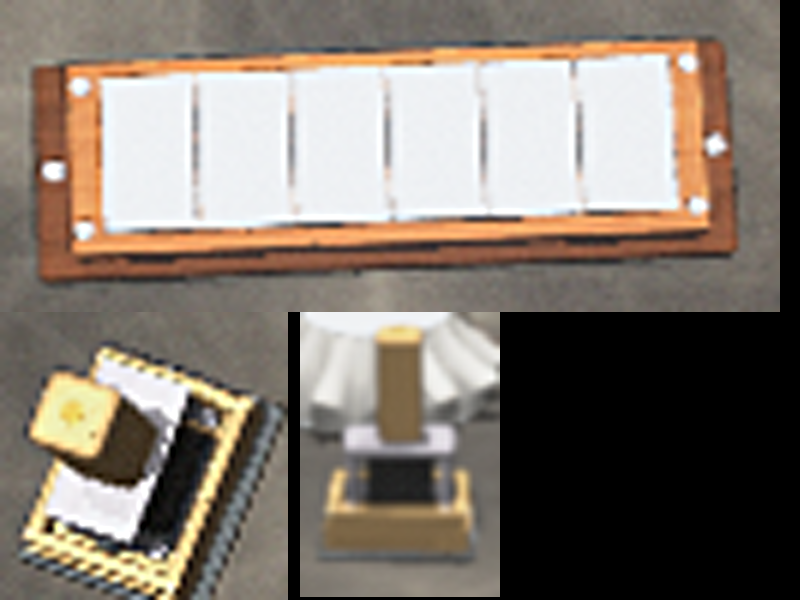

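View pics/z2.png

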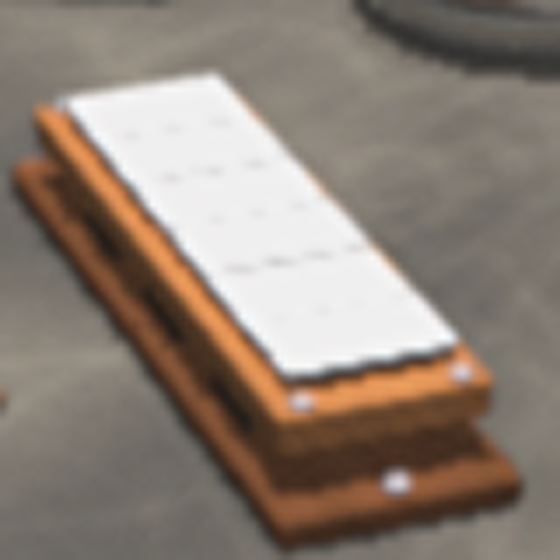

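Zooms, in crop pixels:
- **Board plank corners (top view):** (34,66), (725,40), (737,250), (42,280).
- **Panel strip corners (top view):** (103,80), (670,55), (678,208), (108,228). The side view shows the same strip.
- **Roller handle top:** centred near (76,102) in its own crop.

Next I fit the poses, with level and slope included.

```bash
cat > cal.py <<'E'
import numpy as np,cv2
C={n:np.load(f"{n}.npz") for n in("top","side")}
def proj(n,P,off=0):
    c=C[n];q=(np.atleast_2d(P)-c["T"][:3,3]-off)@c["T"][:3,:3]
    return cv2.projectPoints(q*[1,-1,-1],np.zeros(3),np.zeros(3),c["K"],c["d"])[0][:,0]
def un(pts,x0,y0,k): return (np.array(pts,float)+.5)/k-.5+[x0,y0]
def rz(P,x,y,a):
    c,s=np.cos(a),np.sin(a);P=np.array(P,float)
    return np.c_[P[:,0]*c-P[:,1]*s+x,P[:,0]*s+P[:,1]*c+y,P[:,2]]
E
cat > fit.py <<'E'
from cal import *
from scipy.optimize import least_squares
B=lambda p:un(p,278,220,6); S=lambda p:un(p,295,230,7); R=lambda p:un(p,176,204,6); H=lambda p:un(p,285,180,5)
rect=lambda a,b:[[a,b],[a,-b],[-a,-b],[-a,b]]   # far-left, far-right, near-right, near-left in top view
pl=rect(.040,.128);bd=rect(.035,.114);st=rect(.028,.1015)
tp=B([(34,66),(725,40),(737,250),(42,280)]);tb=B([(68,66),(697,42),(709,227),(75,255)]);ts=B([(103,80),(670,55),(678,208),(108,228)])
# side: rows same order
sp=S([(np.nan,)*2,(522,485),(283,545),(15,168)]);sb=S([(np.nan,)*2,(492,380),(282,422),(37,112)]);ss=S([(215,73),(460,345),(287,377),(65,97)])
def boards(p):
    x,y,a,h,sl=p[:5];f=lambda L,z:np.array([[u,v,z+(h+sl*v if z>.02 else 0)] for u,v in L])
    return [rz(f(pl,.012),x,y,a),rz(f(bd,.036),x,y,a),rz(f(st,.0436),x,y,a)]
def res(p):
    ws=boards(p);r=[]
    for n,obs,o in(("top",(tp,tb,ts),p[5:8]),("side",(sp,sb,ss),p[8:11])):
        r+=[(proj(n,w,o)-q).ravel() for w,q in zip(ws,obs)]
    r=np.concatenate(r);r=r[~np.isnan(r)]/.5
    return np.r_[r,p[3]/.0025,p[4]/.025,p[5:11]/.0012]
f=least_squares(res,np.r_[.37,-.09,0,np.zeros(8)],x_scale=np.r_[.01,.01,.01,.001,.01,[.001]*6]);p=f.x
cov=np.sqrt(np.diag(np.linalg.inv(f.jac.T@f.jac)))
print("board x y yaw h slope",p[:5].round(4),cov[:5].round(4),"off",p[5:].round(4),"rms px",np.sqrt(np.mean(f.fun[:-8]**2))/2)
ot,os=p[5:8],p[8:11]
# roller (x,y,yaw) : handle top corners + plate corners ; cradle rim + base
ht=[[.013,.013,.122],[.013,-.013,.122],[-.013,-.013,.122],[-.013,.013,.122]]
pt=[[.03,.017,.060],[.03,-.017,.060],[-.03,-.017,.060],[-.03,.017,.060]]
oh=R([(55,60),(122,81),(98,146),(30,120)]);op=R([(100,43),(190,81),(135,233),(45,203)])
hc=H([(100,20)])
rr=lambda q:np.r_[(proj("top",rz(ht,*q),ot)-oh).ravel(),(proj("top",rz(pt,*q),ot)-op).ravel(),2*(proj("side",rz([[0,0,.122]],*q),os)-hc).ravel()]
g=least_squares(rr,[.38,.17,-.35],x_scale=[.01,.01,.1]);print("roller",g.x.round(4),g.fun.round(1))
E
python3 fit.py
```

```text
board x y yaw h slope [ 0.4612 -0.1562  0.064   0.0046  0.0011] [0.0009 0.0011 0.0021 0.0007 0.0045] off [ 0.0006 -0.0014  0.0018 -0.0006  0.0014  0.0022] rms px 0.49684802975241504
roller [ 0.4874  0.1573 -0.292 ] [-0.4 -1.   0.4 -0.6 -0.1  0.6 -0.8  1.   0.6  0.4  0.4 -1.1 -0.2 -0.1
 -0.2 -0.  -0.4  1.3]
```

Emit:
step_arm:
  turn:
    - [0,0,0.008]
    - [0,0,0.008]
    - [0,0,0.008]
    - [0,0,0.008]
    - [0,0,0.008]
    - [0,0,0.008]
    - [0,0,0.008]
    - [0,0,0.008]
    - [0,0,0.008]
    - [0,0,0.008]
    - [0,0,0.008]
    - [0,0,0.008]
  travel:
    - [0.0233,-0.0293,0]
    - [0.0233,-0.0293,0]
    - [0.0233,-0.0293,0]
    - [0.0233,-0.0293,0]
    - [0.0233,-0.0293,0]
    - [0.0233,-0.0293,0]
    - [0.0233,-0.0293,0]
    - [0.0233,-0.0293,0]
    - [0.0233,-0.0293,0]
    - [0.0233,-0.0293,0]
    - [0.0233,-0.0293,0]
    - [0.0233,-0.0293,0]
  grip: [0.085,0.085,0.085,0.085,0.085,0.085,0.085,0.085,0.085,0.085,0.085,0.085]
  squeeze: 80

```text
t: 1.1
ee_pos: [0.4882, 0.1559, 0.239]
orientation: [-0.0, 0.145, 0.989, -0.0]
force: [1.7, 0.6, 0.6]
gripper_width: 0.0852
finger_force: 0.0
```

Emit:
step_arm:
  turn:
    - [0,0,0]
    - [0,0,0]
    - [0,0,0]
    - [0,0,0]
    - [0,0,0]
    - [0,0,0]
    - [0,0,0]
    - [0,0,0]
    - [0,0,0]
    - [0,0,0]
  travel:
    - [-0.0005,0.001,-0.02]
    - [0,0,-0.02]
    - [0,0,-0.02]
    - [0,0,-0.02]
    - [0,0,-0.02]
    - [0,0,-0.02]
    - [0,0,-0.02]
    - [0,0,-0.015]
    - [0,0,-0.005]
    - [0,0,0]
  grip: [0.085,0.085,0.085,0.085,0.07,0.06,0.06,0.05,0.05,0.05]

```text
t: 1.93
ee_pos: [0.4857, 0.1583, 0.0778]
orientation: [-0.002, 0.145, 0.989, -0.001]
force: [-0.0, -0.1, 1.1]
gripper_width: 0.0499
finger_force: 0.0
```

```bash
python3 - <<'E'
from rig import env
import cv2,numpy as np
a=np.zeros((560,800,3),np.uint8)
for i,(n,x,y,k) in enumerate((("top",165,190,5),("side",265,145,5))):
    c=env.camera(n)["color"][:,:,::-1];a[:560,i*400:i*400+400]=cv2.resize(c[y:y+112,x:x+80],None,fx=k,fy=k,interpolation=cv2.INTER_CUBIC)
cv2.imwrite("pics/g1.png",a)
print(env.observe()["ee_pos"],env.observe()["force"])
E
```

```text
[0.48734227 0.15862215 0.07969468] [-0.01992318 -0.47003544  0.45593291]
```

View pics/g1.png

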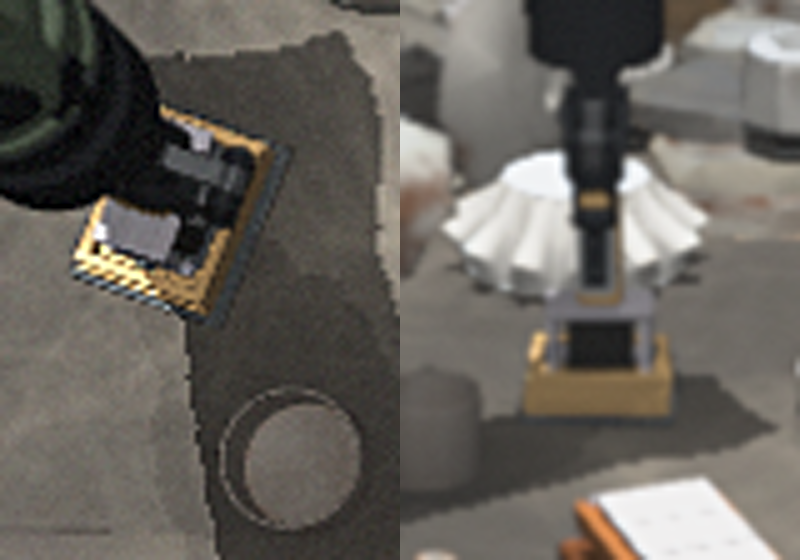

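The fingers straddle the handle: side crop, finger at x≈595 and handle at about 601. That's close enough, so I'll close now.

Emit:
step_arm:
  turn:
    - [0,0,0]
    - [0,0,0]
    - [0,0,0]
    - [0,0,0]
    - [0,0,0]
    - [0,0,0]
    - [0,0,0]
    - [0,0,0]
  travel:
    - [0.001,0,0]
    - [0,0,0]
    - [0,0,0]
    - [0,0,0]
    - [0,0,0]
    - [0,0,0]
    - [0,0,0]
    - [0,0,0]
  grip: [0.03,0.015,0.015,0.015,0.015,0.015,0.015,0.015]
  squeeze: 90

```text
t: 2.7
ee_pos: [0.4891, 0.1586, 0.0804]
orientation: [0.001, 0.145, 0.989, 0.0]
force: [-0.8, -1.1, 6.1]
gripper_width: 0.0252
finger_force: 88.0
```

```bash
python3 - <<'E'
from rig import env
s=env.observe();print(s)
E
```

```text
{'t': 2.7, 'joints': array([ 1.70150348e-01,  4.27558074e-01, -4.99340551e-01,  6.41566145e-01,
       -2.86506093e-04,  4.62023386e-01]), 'qvel': array([-5.86930498e-06, -7.87258257e-04, -4.11132630e-05, -1.33256072e-03,
       -3.26074281e-04,  9.36448782e-04]), 'effort': array([ 3.65747502e-01, -4.06683540e+01,  1.89345700e+01, -2.02846415e-01,
        1.97773729e-01,  4.26189436e-03]), 'ee_pos': array([0.4890878 , 0.15862343, 0.08040826]), 'orientation': array([1.15255477e-03, 1.45419122e-01, 9.89369445e-01, 2.26225759e-04]), 'force': array([-0.78723645, -1.06181951,  6.10417454]), 'ft_torque': array([-0.13690532,  0.05080577,  0.02126318]), 'finger_force': 87.99394011497498, 'gripper_width': 0.02516207948903767}
```

Emit:
step_arm:
  turn:
    - [0,0,0]
    - [0,0,0]
    - [0,0,0]
    - [0,0,0]
    - [0,0,0.0445]
    - [0,0,0.0445]
    - [0,0,0.0445]
    - [0,0,0.0445]
    - [0,0,0.0445]
    - [0,0,0.0445]
    - [0,0,0.0445]
    - [0,0,0.0445]
  travel:
    - [0,0,0.01]
    - [0,0,0.03]
    - [0,0,0.03]
    - [0,0,0.03]
    - [-0.0042,-0.0279,0]
    - [-0.0042,-0.0279,0]
    - [-0.0042,-0.0279,0]
    - [-0.0042,-0.0279,0]
    - [-0.0042,-0.0279,0]
    - [-0.0042,-0.0279,0]
    - [-0.0042,-0.0279,0]
    - [-0.0042,-0.0279,0]
  grip: [0.015,0.015,0.015,0.015,0.015,0.015,0.015,0.015,0.015,0.015,0.015,0.015]

```text
t: 3.7
ee_pos: [0.4534, -0.0655, 0.1795]
orientation: [-0.0, -0.033, 0.999, 0.0]
force: [-0.1, 0.7, -3.5]
gripper_width: 0.025
finger_force: 89.1
```

Emit:
step_arm:
  turn:
    - [0,0,0]
    - [0,0,0]
    - [0,0,0]
    - [0,0,0]
  travel:
    - [0,0,0]
    - [0,0,0]
    - [0,0,0]
    - [0,0,0]
  grip: [0.015,0.015,0.015,0.015]

```text
t: 4.03
ee_pos: [0.4542, -0.0637, 0.1793]
orientation: [-0.0, -0.033, 0.999, 0.0]
force: [1.0, 0.1, -2.8]
gripper_width: 0.025
finger_force: 90.0
```

```bash
python3 - <<'E'
from rig import env
import cv2,numpy as np
a=np.zeros((600,800,3),np.uint8)
p=env.camera("top")["color"][:,:,::-1];a[:360]=cv2.resize(p[200:272,250:410],None,fx=5,fy=5,interpolation=cv2.INTER_CUBIC)
p=env.camera("side")["color"][:,:,::-1];a[360:600,:400]=cv2.resize(p[190:310,250:450],None,fx=2,fy=2,interpolation=cv2.INTER_CUBIC)
cv2.imwrite("pics/b1.png",a)
s=env.observe();print(s["t"],s["ee_pos"],s["orientation"],s["force"],s["ft_torque"],s["gripper_width"])
E
```

```text
4.1333 [ 0.45439837 -0.06361148  0.17925339] [-1.69430520e-04 -3.28787309e-02  9.99459317e-01  1.86576993e-04] [-0.75126266  0.82190978 -3.73521825] [ 0.0091897  -0.04849595  0.00041108] 0.025030649354926895
```

View pics/b1.png

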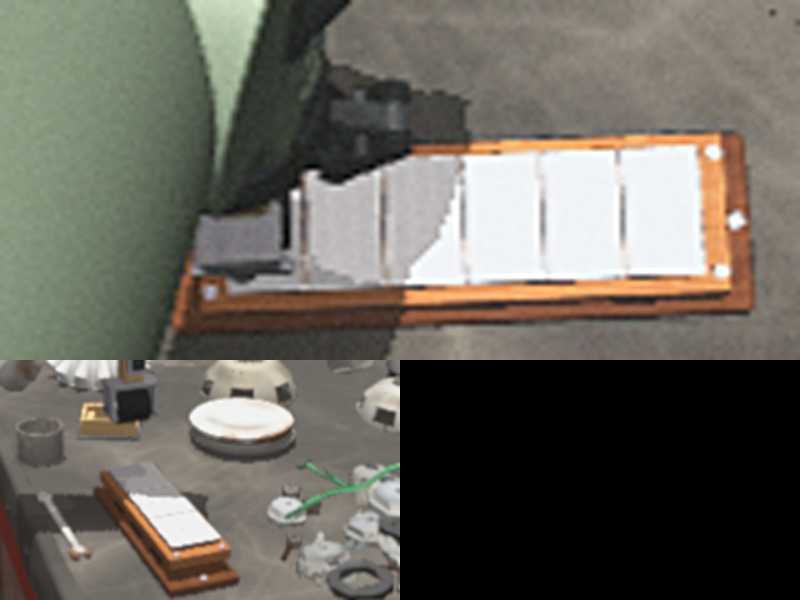

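The roller is held level over the +y end of the strip (top crop ≈(240,245)), aligned with the board. Descending.

Emit:
step_arm:
  turn:
    - [0,0,0]
    - [0,0,0]
    - [0,0,0]
    - [0,0,0]
    - [0,0,0]
    - [0,0,0]
    - [0,0,0]
    - [0,0,0]
  travel:
    - [0.0008,0,-0.012]
    - [0,0,-0.014]
    - [0,0,-0.012]
    - [0,0,-0.008]
    - [0,0,-0.004]
    - [0,0,-0.003]
    - [0,0,-0.001]
    - [0,0,0]
  grip: [0.015,0.015,0.015,0.015,0.015,0.015,0.015,0.015]

```text
t: 4.8
ee_pos: [0.4555, -0.0646, 0.1255]
orientation: [0.0, -0.032, 0.999, -0.0]
force: [0.4, 0.4, -3.2]
gripper_width: 0.025
finger_force: 90.1
```

Emit:
step_arm:
  turn:
    - [0,0,0]
    - [0,0,0]
    - [0,0,0]
    - [0,0,0]
    - [0,0,0]
    - [0,0,0]
  travel:
    - [0,0,-0.001]
    - [0,0,-0.001]
    - [0,0,-0.001]
    - [0,0,-0.001]
    - [0,0,0]
    - [0,0,0]
  grip: [0.015,0.015,0.015,0.015,0.015,0.015]

```text
t: 5.3
ee_pos: [0.4552, -0.0647, 0.1213]
orientation: [-0.0, -0.032, 0.999, 0.0]
force: [-0.3, 0.4, -2.7]
gripper_width: 0.0251
finger_force: 90.1
```

Emit:
step_arm:
  turn:
    - [0,0,0]
    - [0,0,0]
    - [0,0,0]
    - [0,0,0]
  travel:
    - [0,0,-0.0005]
    - [0,0,-0.0005]
    - [0,0,-0.0005]
    - [0,0,0]
  grip: [0.015,0.015,0.015,0.015]

```text
t: 5.63
ee_pos: [0.4552, -0.0646, 0.1197]
orientation: [-0.0, -0.032, 0.999, 0.0]
force: [0.1, -0.7, -3.7]
gripper_width: 0.0249
finger_force: 90.1
```

Emit:
step_arm:
  turn:
    - [0,0,0]
    - [0,0,0]
    - [0,0,0]
    - [0,0,0]
  travel:
    - [0,0,-0.0005]
    - [0,0,-0.0005]
    - [0,0,-0.0005]
    - [0,0,0]
  grip: [0.015,0.015,0.015,0.015]

```text
t: 5.97
ee_pos: [0.4553, -0.0646, 0.1183]
orientation: [0.0, -0.032, 0.999, 0.0]
force: [-0.2, -0.3, -0.7]
gripper_width: 0.0252
finger_force: 90.1
```

Emit:
step_arm:
  turn:
    - [0,0,0]
    - [0,0,0]
    - [0,0,0]
    - [0,0,0]
  travel:
    - [0,0,-0.0005]
    - [0,0,-0.0005]
    - [0,0,-0.0005]
    - [0,0,0]
  grip: [0.015,0.015,0.015,0.015]

```text
t: 6.3
ee_pos: [0.4554, -0.0647, 0.117]
orientation: [0.0, -0.032, 0.999, -0.0]
force: [-1.1, -0.3, 1.9]
gripper_width: 0.0249
finger_force: 90.5
```

Emit:
step_arm:
  turn:
    - [0,0,0]
    - [0,0,0]
    - [0,0,0]
  travel:
    - [0,0,-0.0005]
    - [0,0,-0.0005]
    - [0,0,0]
  grip: [0.015,0.015,0.015]

```text
t: 6.55
ee_pos: [0.4554, -0.0647, 0.1158]
orientation: [0.0, -0.032, 0.999, -0.0]
force: [-0.8, -0.8, 2.9]
gripper_width: 0.0249
finger_force: 90.5
```

Emit:
step_arm:
  turn:
    - [0,0,0]
    - [0,0,0]
    - [0,0,0]
  travel:
    - [0,0,-0.0005]
    - [0,0,-0.0005]
    - [0,0,0]
  grip: [0.015,0.015,0.015]

```text
t: 6.8
ee_pos: [0.4554, -0.0647, 0.1147]
orientation: [0.0, -0.032, 0.999, -0.0]
force: [-1.2, 0.3, 2.7]
gripper_width: 0.0247
finger_force: 90.6
```

Emit:
step_arm:
  turn:
    - [0,0,0]
    - [0,0,0]
    - [0,0,0]
  travel:
    - [0,0,-0.0005]
    - [0,0,-0.0005]
    - [0,0,0]
  grip: [0.015,0.015,0.015]

```text
t: 7.05
ee_pos: [0.4556, -0.0647, 0.1143]
orientation: [0.0, -0.032, 0.999, -0.0]
force: [-3.6, 0.1, 8.5]
gripper_width: 0.0252
finger_force: 91.5
```

Emit:
step_arm:
  turn:
    - [0,0,0]
    - [0,0,0]
    - [0,0,0]
  travel:
    - [0.0002,-0.003,0]
    - [0.0002,-0.003,0]
    - [0.0002,-0.003,0]
  grip: [0.015,0.015,0.015]

```text
t: 7.3
ee_pos: [0.4562, -0.0737, 0.1144]
orientation: [0.0, -0.032, 0.999, -0.0]
force: [-2.2, 0.6, 8.5]
gripper_width: 0.0249
finger_force: 91.5
```

Emit:
step_arm:
  turn:
    - [0,0,0]
    - [0,0,0]
    - [0,0,0]
  travel:
    - [0.0002,-0.004,0]
    - [0.0002,-0.004,0]
    - [0.0002,-0.004,0]
  grip: [0.015,0.015,0.015]

```text
t: 7.55
ee_pos: [0.4568, -0.0849, 0.1145]
orientation: [0.001, -0.032, 0.999, 0.001]
force: [-2.2, 2.8, 9.8]
gripper_width: 0.025
finger_force: 91.6
```

Emit:
step_arm:
  turn:
    - [0,0,0]
    - [0,0,0]
    - [0,0,0]
  travel:
    - [0.0002,-0.003,0]
    - [0.0002,-0.003,0]
    - [0.0002,-0.003,0]
  grip: [0.015,0.015,0.015]

```text
t: 7.8
ee_pos: [0.4575, -0.0949, 0.1146]
orientation: [0.001, -0.032, 0.999, -0.0]
force: [-3.4, 0.3, 9.5]
gripper_width: 0.0253
finger_force: 91.5
```

Emit:
step_arm:
  turn:
    - [0,0,0]
    - [0,0,0]
    - [0,0,0]
  travel:
    - [0.0002,-0.003,0]
    - [0.0002,-0.003,0]
    - [0.0002,-0.003,0]
  grip: [0.015,0.015,0.015]

```text
t: 8.05
ee_pos: [0.4582, -0.1039, 0.1147]
orientation: [0.001, -0.032, 0.999, -0.0]
force: [-2.9, -0.1, 10.4]
gripper_width: 0.0248
finger_force: 91.6
```

Emit:
step_arm:
  turn:
    - [0,0,0]
    - [0,0,0]
    - [0,0,0]
    - [0,0,0]
  travel:
    - [0.0002,-0.003,0.0001]
    - [0.0002,-0.003,0]
    - [0.0002,-0.003,0]
    - [0.0002,-0.003,0]
  grip: [0.015,0.015,0.015,0.015]

```text
t: 8.38
ee_pos: [0.4588, -0.1147, 0.1148]
orientation: [0.001, -0.032, 0.999, 0.001]
force: [-2.9, 3.2, 12.3]
gripper_width: 0.0245
finger_force: 92.1
```

Emit:
step_arm:
  turn:
    - [0,0,0]
    - [0,0,0]
    - [0,0,0]
    - [0,0,0]
  travel:
    - [0.0002,-0.003,0.0001]
    - [0.0002,-0.003,0]
    - [0.0002,-0.003,0]
    - [0.0002,-0.003,0]
  grip: [0.015,0.015,0.015,0.015]

```text
t: 8.72
ee_pos: [0.4598, -0.1279, 0.1148]
orientation: [0.001, -0.032, 0.999, -0.0]
force: [-2.9, 0.8, 9.8]
gripper_width: 0.025
finger_force: 91.4
```

Emit:
step_arm:
  turn:
    - [0,0,0]
    - [0,0,0]
    - [0,0,0]
    - [0,0,0]
  travel:
    - [0.0002,-0.003,0.0001]
    - [0.0002,-0.003,0]
    - [0.0002,-0.003,0]
    - [0.0002,-0.003,0]
  grip: [0.015,0.015,0.015,0.015]

```text
t: 9.05
ee_pos: [0.4605, -0.14, 0.1149]
orientation: [0.001, -0.032, 0.999, -0.0]
force: [-1.4, 0.4, 10.5]
gripper_width: 0.0247
finger_force: 91.4
```

Emit:
step_arm:
  turn:
    - [0,0,0]
    - [0,0,0]
    - [0,0,0]
    - [0,0,0]
  travel:
    - [0.0002,-0.003,0.0001]
    - [0.0002,-0.003,0]
    - [0.0002,-0.003,0]
    - [0.0002,-0.003,0]
  grip: [0.015,0.015,0.015,0.015]

```text
t: 9.38
ee_pos: [0.4612, -0.1508, 0.1149]
orientation: [0.001, -0.032, 0.999, 0.001]
force: [-2.1, 2.9, 10.5]
gripper_width: 0.0249
finger_force: 91.8
```

Emit:
step_arm:
  turn:
    - [0,0,0]
    - [0,0,0]
    - [0,0,0]
    - [0,0,0]
  travel:
    - [0.0002,-0.003,0.0001]
    - [0.0002,-0.003,0]
    - [0.0002,-0.003,0]
    - [0.0002,-0.003,0]
  grip: [0.015,0.015,0.015,0.015]

```text
t: 9.72
ee_pos: [0.4621, -0.164, 0.115]
orientation: [0.0, -0.032, 0.999, -0.0]
force: [-2.0, 0.5, 8.3]
gripper_width: 0.025
finger_force: 91.2
```

Emit:
step_arm:
  turn:
    - [0,0,0]
    - [0,0,0]
    - [0,0,0]
    - [0,0,0]
  travel:
    - [0.0002,-0.003,-0.0001]
    - [0.0002,-0.003,0]
    - [0.0002,-0.003,0]
    - [0.0002,-0.003,0]
  grip: [0.015,0.015,0.015,0.015]

```text
t: 10.05
ee_pos: [0.4629, -0.1761, 0.115]
orientation: [0.001, -0.032, 0.999, -0.0]
force: [-1.7, 0.5, 8.5]
gripper_width: 0.0252
finger_force: 91.3
```

Emit:
step_arm:
  turn:
    - [0,0,0]
    - [0,0,0]
    - [0,0,0]
    - [0,0,0]
  travel:
    - [0.0002,-0.003,0]
    - [0.0002,-0.003,0]
    - [0.0002,-0.003,0]
    - [0.0002,-0.003,0]
  grip: [0.015,0.015,0.015,0.015]

```text
t: 10.38
ee_pos: [0.4637, -0.1872, 0.1149]
orientation: [0.001, -0.032, 0.999, 0.001]
force: [-2.1, 1.5, 8.4]
gripper_width: 0.025
finger_force: 91.5
```

Emit:
step_arm:
  turn:
    - [0,0,0]
    - [0,0,0]
    - [0,0,0]
    - [0,0,0]
  travel:
    - [0.0002,-0.003,0]
    - [0.0002,-0.003,0]
    - [0.0002,-0.003,0]
    - [0.0002,-0.003,0]
  grip: [0.015,0.015,0.015,0.015]

```text
t: 10.72
ee_pos: [0.4646, -0.2001, 0.1149]
orientation: [0.001, -0.032, 0.999, -0.0]
force: [-1.8, 0.4, 7.7]
gripper_width: 0.0251
finger_force: 91.2
```

Emit:
step_arm:
  turn:
    - [0,0,0]
    - [0,0,0]
    - [0,0,0]
    - [0,0,0]
  travel:
    - [0.0002,-0.003,-0.0002]
    - [0.0002,-0.003,0]
    - [0.0002,-0.003,0]
    - [0.0002,-0.003,0]
  grip: [0.015,0.015,0.015,0.015]

```text
t: 11.05
ee_pos: [0.4654, -0.2122, 0.1148]
orientation: [0.001, -0.032, 0.999, -0.001]
force: [-1.6, 0.9, 9.1]
gripper_width: 0.0249
finger_force: 91.3
```

Emit:
step_arm:
  turn:
    - [0,0,0]
    - [0,0,0]
    - [0,0,0]
    - [0,0,0]
  travel:
    - [0.0002,-0.003,0]
    - [0.0002,-0.003,0]
    - [0.0002,-0.003,0]
    - [0.0002,-0.003,0]
  grip: [0.015,0.015,0.015,0.015]

```text
t: 11.38
ee_pos: [0.4661, -0.2236, 0.1148]
orientation: [0.001, -0.032, 0.999, 0.0]
force: [-1.6, 0.3, 8.3]
gripper_width: 0.0252
finger_force: 91.1
```

Emit:
step_arm:
  turn:
    - [0,0,0]
    - [0,0,0]
    - [0,0,0]
    - [0,0,0]
  travel:
    - [0.0002,-0.003,-0.0001]
    - [0.0002,-0.003,0]
    - [0.0002,-0.003,0]
    - [0.0002,-0.003,0]
  grip: [0.015,0.015,0.015,0.015]

```text
t: 11.72
ee_pos: [0.467, -0.2362, 0.1147]
orientation: [0.001, -0.032, 0.999, -0.001]
force: [-2.0, 0.2, 7.6]
gripper_width: 0.0252
finger_force: 91.2
```

Emit:
step_arm:
  turn:
    - [0,0,0]
    - [0,0,0]
    - [0,0,0]
    - [0,0,0]
    - [0,0,0]
    - [0,0,0]
  travel:
    - [0.0002,-0.003,-0.0002]
    - [0.0002,-0.003,0]
    - [0.0002,-0.003,0]
    - [0.0002,-0.003,0]
    - [0,0,0]
    - [0,0,0]
  grip: [0.015,0.015,0.015,0.015,0.015,0.015]

```text
t: 12.22
ee_pos: [0.4678, -0.2487, 0.1146]
orientation: [0.001, -0.032, 0.999, -0.001]
force: [-2.8, -0.4, 7.3]
gripper_width: 0.025
finger_force: 91.2
```

```bash
python3 - <<'E'
from rig import env
import cv2,numpy as np
a=np.zeros((600,800,3),np.uint8)
p=env.camera("side")["color"][:,:,::-1];a[:600]=cv2.resize(p[190:310,270:430],None,fx=5,fy=5,interpolation=cv2.INTER_CUBIC)
cv2.imwrite("pics/e1.png",a)
s=env.observe();print(s["t"],s["ee_pos"],s["orientation"],s["force"],s["ft_torque"])
E
```

```text
12.2667 [ 0.46782841 -0.24861374  0.11457692] [ 5.38700732e-04 -3.19851701e-02  9.99487666e-01 -1.03177182e-03] [-2.05720101 -0.76510534  7.71037352] [-0.16310373  0.49286858  0.03324994]
```

View pics/e1.png

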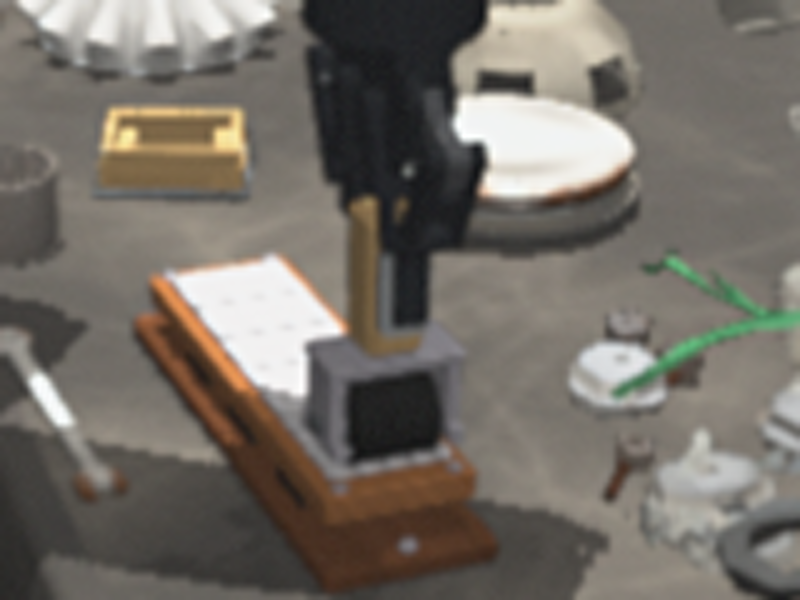

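All panels look flush, and the roller is at the −y end of the strip. Now I lift and take it back over the cradle.

Emit:
step_arm:
  turn:
    - [0,0,0]
    - [0,0,0]
    - [0,0,0]
    - [0,0,0]
    - [0,0,0]
  travel:
    - [0,0,0.005]
    - [0,0,0.015]
    - [0,0,0.025]
    - [0,0,0.025]
    - [0,0,0.01]
  grip: [0.015,0.015,0.015,0.015,0.015]

```text
t: 12.68
ee_pos: [0.4682, -0.248, 0.196]
orientation: [0.001, -0.032, 0.999, -0.001]
force: [0.8, -1.0, -2.9]
gripper_width: 0.025
finger_force: 90.1
```

Emit:
step_arm:
  turn:
    - [0,0,-0.0297]
    - [0,0,-0.0297]
    - [0,0,-0.0297]
    - [0,0,-0.0297]
    - [0,0,-0.0297]
    - [0,0,-0.0297]
    - [0,0,-0.0297]
    - [0,0,-0.0297]
    - [0,0,-0.0297]
    - [0,0,-0.0297]
    - [0,0,-0.0297]
    - [0,0,-0.0297]
  travel:
    - [0.0018,0.0339,0]
    - [0.0018,0.0339,0]
    - [0.0018,0.0339,0]
    - [0.0018,0.0339,0]
    - [0.0018,0.0339,0]
    - [0.0018,0.0339,0]
    - [0.0018,0.0339,0]
    - [0.0018,0.0339,0]
    - [0.0018,0.0339,0]
    - [0.0018,0.0339,0]
    - [0.0018,0.0339,0]
    - [0.0018,0.0339,0]
  grip: [0.015,0.015,0.015,0.015,0.015,0.015,0.015,0.015,0.015,0.015,0.015,0.015]

```text
t: 13.68
ee_pos: [0.488, 0.1609, 0.1926]
orientation: [-0.001, 0.146, 0.989, -0.0]
force: [1.5, -0.4, -3.1]
gripper_width: 0.025
finger_force: 90.1
```

Emit:
step_arm:
  turn:
    - [0,0,0]
    - [0,0,0]
    - [0,0,0]
    - [0,0,0]
  travel:
    - [0,0,-0.03]
    - [0,0,-0.03]
    - [0,0,-0.01]
    - [0,0,0]
  grip: [0.015,0.015,0.015,0.015]

```text
t: 14.02
ee_pos: [0.4856, 0.1588, 0.1203]
orientation: [-0.004, 0.145, 0.989, -0.001]
force: [-0.8, -0.1, -3.2]
gripper_width: 0.0248
finger_force: 90.2
```

```bash
python3 - <<'E'
from rig import env
import cv2,numpy as np
a=np.zeros((600,800,3),np.uint8)
p=env.camera("top")["color"][:,:,::-1];a[:,:400]=cv2.resize(p[195:270,170:220],None,fx=8,fy=8,interpolation=cv2.INTER_CUBIC)
p=env.camera("side")["color"][:,:,::-1];a[:,400:]=cv2.resize(p[165:240,280:330],None,fx=8,fy=8,interpolation=cv2.INTER_CUBIC)
cv2.imwrite("pics/r1.png",a)
s=env.observe();print(s["t"],s["ee_pos"],s["orientation"],s["force"],s["ft_torque"])
E
```

```text
14.1167 [0.48873925 0.15886412 0.12368578] [-5.62108935e-04  1.45860661e-01  9.89304974e-01 -1.39442398e-04] [ 0.26974404  0.70735666 -3.12391889] [ 0.01338997 -0.06534422  0.01761004]
```

View pics/r1.png

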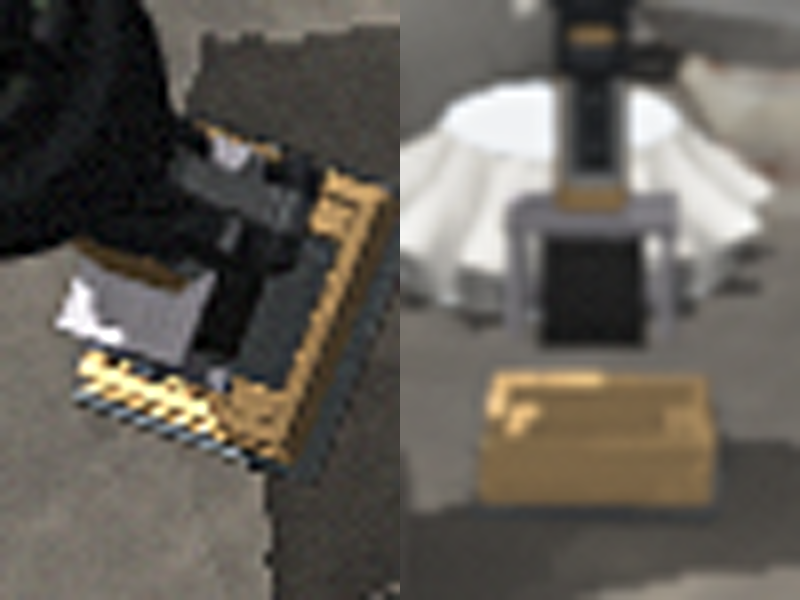

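The roller hangs level and centred over the cradle (side crop: drum x≈593, cradle ≈597). Lowering back to the pick-up pose.

Emit:
step_arm:
  turn:
    - [0,0,0]
    - [0,0,0]
    - [0,0,0]
    - [0,0,0]
    - [0,0,0]
    - [0,0,0]
  travel:
    - [0.0004,-0.0002,-0.008]
    - [0,0,-0.008]
    - [0,0,-0.006]
    - [0,0,-0.003]
    - [0,0,0]
    - [0,0,0]
  grip: [0.015,0.015,0.015,0.015,0.015,0.015]

```text
t: 14.62
ee_pos: [0.4892, 0.1589, 0.0986]
orientation: [-0.0, 0.146, 0.989, -0.0]
force: [0.1, 0.1, -2.4]
gripper_width: 0.0252
finger_force: 90.4
```

Emit:
step_arm:
  turn:
    - [0,0,0]
    - [0,0,0]
    - [0,0,0]
    - [0,0,0]
    - [0,0,0]
    - [0,0,0]
    - [0,0,0]
    - [0,0,0]
  travel:
    - [0,0,-0.003]
    - [0,0,-0.003]
    - [0,0,-0.003]
    - [0,0,-0.003]
    - [0,0,-0.002]
    - [0,0,-0.002]
    - [0,0,0]
    - [0,0,0]
  grip: [0.015,0.015,0.015,0.015,0.015,0.015,0.015,0.015]

```text
t: 15.28
ee_pos: [0.4891, 0.159, 0.0825]
orientation: [-0.0, 0.146, 0.989, -0.0]
force: [-0.8, 0.7, -3.5]
gripper_width: 0.0252
finger_force: 90.4
```

Emit:
step_arm:
  turn:
    - [0,0,0]
    - [0,0,0]
    - [0,0,0]
    - [0,0,0]
    - [0,0,0]
  travel:
    - [0,0,-0.0005]
    - [0,0,-0.0005]
    - [0,0,-0.0005]
    - [0,0,-0.0005]
    - [0,0,0]
  grip: [0.015,0.015,0.015,0.015,0.015]

```text
t: 15.7
ee_pos: [0.4893, 0.159, 0.0807]
orientation: [0.0, 0.146, 0.989, 0.0]
force: [-0.5, -0.7, -3.6]
gripper_width: 0.025
finger_force: 90.4
```

Emit:
step_arm:
  turn:
    - [0,0,0]
    - [0,0,0]
    - [0,0,0]
  travel:
    - [0,0,-0.0005]
    - [0,0,-0.0005]
    - [0,0,0]
  grip: [0.015,0.015,0.015]

```text
t: 15.95
ee_pos: [0.4893, 0.159, 0.0805]
orientation: [0.0, 0.146, 0.989, -0.0]
force: [-3.3, -0.3, 5.1]
gripper_width: 0.025
finger_force: 91.8
```

Emit:
step_arm:
  turn:
    - [0,0,0]
    - [0,0,0]
    - [0,0,0]
    - [0,0,0]
    - [0,0,0]
    - [0,0,0]
  travel:
    - [0,0,0.0006]
    - [0,0,0]
    - [0,0,0]
    - [0,0,0]
    - [0,0,0]
    - [0,0,0]
  grip: [0.015,0.03,0.04,0.055,0.07,0.07]

```text
t: 16.45
ee_pos: [0.4894, 0.159, 0.0803]
orientation: [0.0, 0.146, 0.989, 0.0]
force: [0.3, 0.3, 0.1]
gripper_width: 0.0696
finger_force: 0.0
```

Emit:
step_arm:
  turn:
    - [0,0,0]
    - [0,0,0]
    - [0,0,0]
    - [0,0,0]
    - [0,0,0]
    - [0,0,0]
    - [0,0,0]
    - [0,0,0]
    - [0,0,0]
    - [0,0,0]
  travel:
    - [0,0,0.005]
    - [0,0,0.015]
    - [0,0,0.025]
    - [0,0,0.025]
    - [0,0,0.03]
    - [-0.01,0.03,0.01]
    - [-0.01,0.03,0]
    - [-0.01,0.03,0]
    - [-0.01,0.03,0]
    - [0,0,0]
  grip: [0.07,0.07,0.07,0.07,0.07,0.07,0.07,0.07,0.07,0.07]

```text
t: 17.28
ee_pos: [0.4476, 0.2832, 0.1909]
orientation: [-0.0, 0.143, 0.99, 0.001]
force: [-0.9, -1.2, 0.2]
gripper_width: 0.0702
finger_force: 0.0
```

```bash
python3 - <<'E'
from rig import env
import cv2,numpy as np
a=np.zeros((600,800,3),np.uint8)
p=env.camera("top")["color"][:,:,::-1];a[:300]=cv2.resize(p[200:305,170:450],(800,300),interpolation=cv2.INTER_CUBIC)
p=env.camera("side")["color"][:,:,::-1];a[300:,:600]=cv2.resize(p[170:310,240:520],(600,300),interpolation=cv2.INTER_CUBIC)
cv2.imwrite("pics/f1.png",a)
s=env.observe();print(s["t"],s["ee_pos"],s["force"])
E
```

```text
17.3833 [0.44883919 0.27978035 0.19053687] [ 0.04140057 -0.61391009 -0.27918387]
```

View pics/f1.png

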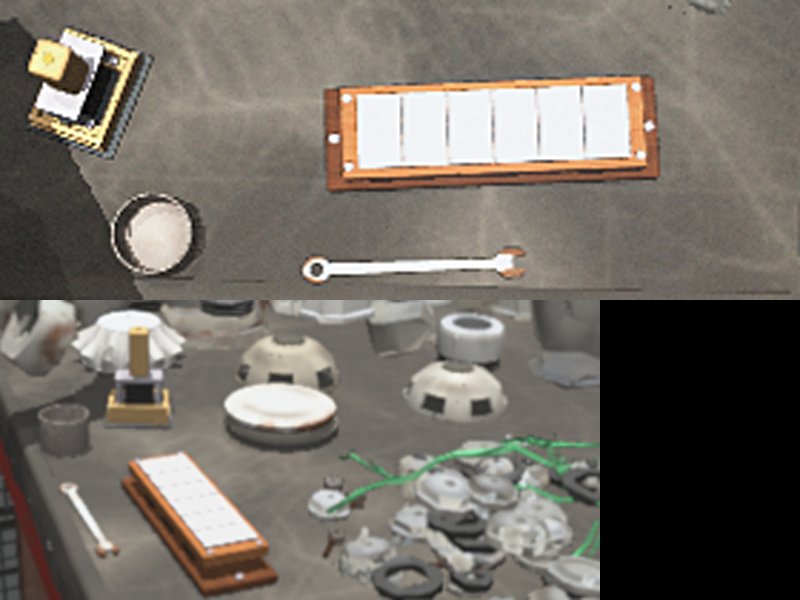

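The roller stands upright in its cradle (top crop ≈(85,85)), the panels are down and even, and the tin and spanner haven't moved. The arm is clear, so I'll hand in.

```bash
python3 -c "
from rig import env
print(env.close_job())"
```

```text
the job is handed in; nothing more can be done
None
```

I pressed all six panels down in a single roller pass, with contact readings of about 11–16 N on the pass, stood the roller back upright in its cradle, and handed in the job at about 17 s; no verdict came back.

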